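# Gauge the takeout container's height for the microwave

### The job

We need to know whether the takeout container clears the microwave's rack: slide the container flat along the cart until its long side is squarely back against the blue gauge's fence, centred sideways under the gauge's foot. Then press down gently on the yellow pad so that the gauge's foot comes down on the lid and its sprung stem is pushed about half-way up into the grey sleeve (red ring at the sleeve's lower edge), never bottoming it out, and leave it there showing the height. Leave the bowl and the spatula where they are.

Things in the scene. Friction and masses are not known exactly. Their poses are not given: they have to be found in the camera images.
- gauge: Height gauge fixed to the cart. Origin: on the cart surface, straight below the centre of its foot; z up, x from the foot towards the column. Aluminium column 16 x 30 mm, 252 mm high at x = +108 mm, grey carriage on it (x 86 to 130 mm); its arm reaches back at 22 mm width to a vertical grey sleeve (28 mm diameter) above the origin, from which the foot hangs. Bare cart in front of the fence.
- fence (a point): Foot of the face of the gauge's blue upright fence, mid-width, at x = +40 mm of the gauge on the cart surface. Fence 150 mm wide along the gauge's y, 70 mm high, its face looks to the gauge's -x.
- gauge_slide (a joint): Carriage height in m: height of the foot's underside above the cart when the stem is fully out (so foot underside = gauge_slide + gauge_foot). Travel 0 to 0.130, starts at 0.085 to 0.115. Counterbalanced, held by a friction of about 6 N: it stays where it is left; pressing the pad with 6 to 9 N moves it down.
- gauge_foot (a joint): Stroke of the sprung foot in m: 0 = stem fully out, growing as the foot is pushed up into the sleeve, 0.028 = bottomed out. Spring 1 N + 0.1 N per mm, weaker than the carriage's friction. Black foot disc 36 mm diameter, 6 mm thick, on a 12 mm steel stem; the red ring on the stem reaches the sleeve's lower edge at about 0.013.
- pad_top (a point): Centre of the upper face of the yellow press pad (disc 48 mm diameter, 8 mm thick) on top of the sleeve, straight above the foot, at height gauge_slide + 0.088 m; moves with the carriage. Nothing stands above it; the column's face is 100 mm away towards the gauge's +x.
- container_center (a point): Centre, half-way up (30 mm), of the loose closed takeout container: white base, orange lid, 120 mm (own x) by 160 mm (own y) at the lid's rim (44 to 56 mm up), base 108 x 148 mm, 60 mm high at the lid's flat top, 0.35 kg; z up. Starts before the fence, turned at most 0.2 rad from the gauge's axes. Flat against the fence its centre is at x = -20 mm of the gauge.
- container: The same takeout container; origin at the centre of its underside.
- bowl: Bystander: white ceramic bowl, 130 mm diameter, 55 mm high; origin at the centre of its underside.
- spatula: Bystander: green spatula 240 mm long, lying along its x; origin under its middle.
Mind the look-alikes: they are no part of the job. Of the things that look like the gauge, the smaller one is meant. Of the things like the container, leave any that is black; of the rest the larger one is meant.

How it is judged:
On the way, in this order (a step that is already met when the one before it is completed fails the run):
1. the container is slid squarely back against the fence, centred under the foot (x of container_center in the frame of gauge above -0.028 m and y of container_center in the frame of gauge between -0.02 and 0.02 m and angle between the x axis of container_center and the x axis of gauge, either way round below 0.14 rad and angle between container_center's own z axis and vertical below 0.05 rad and linear speed of container below 0.02 m/s), for 0.2 s.
2. the foot is down on the lid with its stem pushed about half-way in (all of step 1 and value of joint gauge_foot between 0.006 and 0.022 m), for 0.2 s.
At the end, for the whole second after the job is handed in: The container lies flat and at rest, its centre no more than 8 mm short of touching the fence, within 20 mm sideways of the foot and within 0.14 rad of square; the foot rests on the lid with its stem pushed in 6 to 22 mm; the gauge is at rest (all of step 2 and velocity of joint gauge_slide between -0.005 and 0.005 m/s).
It fails at once if the gauge's foot is bottomed out in its sleeve (value of joint gauge_foot above 0.0265 m).
It fails at once if the container is tipped or lifted off the cart (angle between container_center's own z axis and vertical above 0.3 rad or height (world z) of container above 0.025 m).
It fails at once if the bowl is disturbed (distance of bowl from where it was at the start of the episode above 0.02 m).
It fails at once if the spatula is disturbed (distance of spatula from where it was at the start of the episode above 0.02 m).
It also fails if it takes over 56 s, if anything falls off the work surface, if the arm or the gripper's body presses on something with over 40 N, if the wrist force passes 120 N, or if a joint passes its speed limit or range.

### The arm

A 7-joint arm with a two-finger parallel gripper is mounted at the origin on the work surface. World frame = base frame: x ahead of the robot, y to its left, z up, the work surface at z = 0. Lengths are in m, angles in rad, forces in N, time in s.
With the tool pointing down it reaches from about 0.35 to 0.9 m from the base axis. Payload 8.1 kg.
Tool frame: the origin (TCP) lies midway between the tips of the shut fingers; the grasp point (between the pads) lies 19 mm behind it (arm.hold_point_z is the distance from the TCP to the grasp point, in m); z points along the fingers, y is the direction in which the jaws open and shut (so a half turn about z gives the same grasp; the last joint's range is limited). The gripper opens to 92 mm and grips with 3 to 60 N. Pads are 19 mm wide; open, the fingers measure 130 mm over their backs; the gripper's body (75 mm by 190 mm) begins 47 mm behind the grasp point.
Start: joints at [-1.243, 0.434, 0.025, 1.573, -0.012, 1.134, -0.075], TCP at [0.261, 0.568, 0.227] pointing down, gripper open.
Joint ranges: [-2.62, 2.62], [-0.44, 2.09], [-1.27, 1.32], [0.08, 2.57], [-1.32, 4.46], [0.12, 2], [-2.74, 2.74]. Speed limits (rad/s): [2.22, 2.22, 3.01, 3.01, 3.14, 3.14, 3.14].

### API

Orientations are given as a rotation vector (axis times angle).
In Python, from cell import arm gives the robot as it stands.
- The arm moves only by the shell command python3 -m pendant 'ROWS' [FORCE]. ROWS is JSON, a list of rows, each a list of 3 entries, a list of its own where there are three numbers: the shift along the tool's x, y, z in m, then the turn, a rotation vector about the tool's x, y, z in degrees, then the finger opening in m, from 0 to 0.0918. A call has 1 to 10 rows; each row shifts and turns the commanded pose from where the row before left it, along the tool's axes as they then stand; what a row does not reach is not made up. A row lasts 1/8 s, in which the tool goes at most 62.5 mm and 10.7 degrees, less where a joint would pass 70% of its speed; a pose out of reach is approached as far as the arm can. A call with a gripper value outside its range is refused whole. The fingers move at their own pace and stop on an object; FORCE is the grip in N (left out, the last holds). Time passes only in rows, so rows that do not move let the fingers close. It gives the time, the measured TCP pose, the force and the opening at its end, in the units of the state.
- arm.observe(): the state, without advancing time (a new reading comes with each control period).
- arm.get_image(name): name is "scene" or "top"; returns (picture, depth): 480x640x3 uint8, red, green, blue; 480x640 float32, m along the optical axis (not along the pixel's ray), 0 where there is no reading.
- arm.camera_params(name): a dict with "fovy" (degrees; the focal length in pixels is half the picture's height over the tangent of half this angle, whatever the lens; pixels are square), "cx", "cy" (the principal point, pixels), "rvec" (rotation vector, rad) and "tvec" (3), from world to camera coordinates, as OpenCV has them. Camera axes: x right, y down, z forward; pixel columns grow to the right and rows downward; lengths in m; the calibration is good to about 2 mm. A picture is of the moment at which its call begins. camera_params takes no time and is no camera call.
- arm.sign_off(): hands the job in, once; it reports no verdict.
Trained networks look in the newest picture that a camera, given by its name, has taken for a name from the list of things; names that differ only in an ending like _2 or _b are one class to them, and where a whole thing is asked for, a point or a joint stands for the part that bears it (a point fixed in the world has none). Each returns a list of dicts, best first, with "conf" (0 to 1); they miss things now and then, are a little off and sometimes report something else, mostly with a low value. They report only what shows in the picture. A call takes as long as a camera call. They do not tell look-alikes from the thing itself.
- arm.look_for(camera, label): "rect" ([centre column, centre row, width, height] in pixels, round what is visible of it).
- arm.masks_of(camera, label): "pixels" (480x640 bool, what is visible of it) and "rect" ([centre column, centre row, width, height] in pixels, round what is visible of it).
The state is a dict: "clock": time; "joints": joint angles; "dq": joint speeds; "joint_efforts": joint torques, N m; "position": TCP position; "ee_rot": TCP orientation; "force": force on the tool from outside, world axes, zero at the start; "ft_torque": the same for the moment, N m; "width": opening from 0.0 (shut) to 1.0 (fully open).
Only numpy, scipy, OpenCV 4.12 (cv2) and the standard library are available. Lean on these libraries where they do the work, as an engineer would, in place of code of your own. Each camera call takes 0.05 s, during which the arm holds its last target.

## Working session

There is one attempt and no reset: what is moved stays moved. The work goes in short steps, Python scripts to look and compute and a shell command to move; the robot and the scene stay as the last step left them, time stands still between calls to the robot, and variables do not carry over. Pictures are saved under pics/ and viewed, and the job is handed in when it is done.

```bash
ls; mkdir -p pics; cat > h.py <<'E'
import numpy as np, cv2
from cell import arm
from scipy.spatial.transform import Rotation as R
def cam(n):
    p=arm.camera_params(n); f=240/np.tan(np.radians(p['fovy'])/2)
    return f,p['cx'],p['cy'],R.from_rotvec(p['rvec']).as_matrix(),np.array(p['tvec'])
def cloud(n,d):
    f,cx,cy,M,t=cam(n); v,u=np.mgrid[0:480,0:640]
    P=np.stack([(u-cx)/f*d,(v-cy)/f*d,d],-1)
    W=(P-t)@M; W[d==0]=np.nan
    return W
def proj(n,X):
    f,cx,cy,M,t=cam(n); c=M@np.array(X)+t
    return f*c[0]/c[2]+cx, f*c[1]/c[2]+cy
def save(name,im): cv2.imwrite('pics/'+name,im[...,::-1])
E
python3 - <<'E'
from h import *
for n in('scene','top'):
    im,d=arm.get_image(n); save(n+'0.png',im); np.savez(n+'0.npz',im=im,d=d)
    print(n,arm.camera_params(n))
    for l in ('gauge','container','bowl','spatula','pad_top','fence'):
        try: print(l,[(np.round(r['rect']),round(r['conf'],2)) for r in arm.look_for(n,l)])
        except Exception as e: print(l,e)
print(arm.observe())
E
```

```text
pics
scene {'fovy': 52.355995554769024, 'cx': 319.9346332609694, 'cy': 239.96228612929946, 'rvec': array([ 1.99589024,  0.85742046, -0.50815924]), 'tvec': array([-0.29415979, -0.07034604,  1.54737951])}
gauge [(array([445., 298.,  94., 133.]), 0.97), (array([206., 240., 102., 162.]), 0.91), (array([201., 374.,  70.,  60.]), 0.49)]
container [(array([327., 345.,  93.,  78.]), 0.82), (array([384., 275.,  79.,  57.]), 0.68), (array([374., 236.,  46.,  28.]), 0.65)]
bowl [(array([201., 374.,  66.,  63.]), 0.74)]
spatula [(array([454., 237.,  75.,  38.]), 0.61)]
pad_top [(array([436., 263.,  67.,  55.]), 0.81), (array([198., 248.,  42.,  56.]), 0.64)]
fence [(array([204., 236., 105., 162.]), 0.79), (array([444., 300.,  93., 127.]), 0.55)]
top {'fovy': 48.808442448102035, 'cx': 316.652848560161, 'cy': 241.13897972557828, 'rvec': array([ 2.18359808, -2.16087831,  0.07141681]), 'tvec': array([-0.0029392 ,  0.44929737,  1.26570779])}
gauge [(array([297., 107.,  75.,  79.]), 0.64), (array([415., 333., 107., 128.]), 0.56)]
container [(array([223., 252.,  58.,  56.]), 0.89), (array([279., 190., 
[... 346 characters left out ...]
298., 110.,  70.,  83.]), 0.75)]
{'clock': 0.7, 'joints': array([-1.24261829,  0.43445616,  0.024998  ,  1.57316276, -0.01159959,
        1.13399678, -0.07511337]), 'dq': array([ 0.00051695, -0.00115278,  0.00060591,  0.00111077,  0.00136004,
        0.00037427, -0.00023346]), 'joint_efforts': array([ 4.73582440e-04, -6.67495251e+01,  9.83826220e-01, -3.14752078e+01,
       -6.07509236e-02,  3.21639713e-02,  5.64018421e-05]), 'position': array([0.26102302, 0.56792425, 0.22678351]), 'ee_rot': array([6.71585980e-01, 3.06894223e+00, 1.87669342e-04]), 'force': array([ 0.70959651, -0.42700266,  0.6301808 ]), 'ft_torque': array([ 0.02113698, -0.03044116, -0.03544198]), 'width': 1.0011722400321983}
```

View pics/scene0.png

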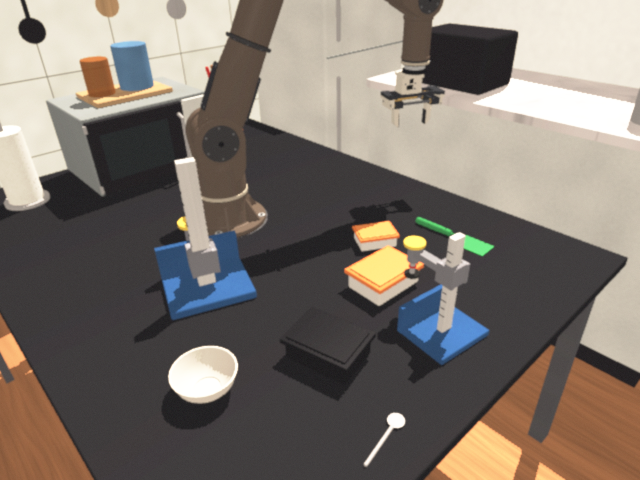

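View pics/top0.png

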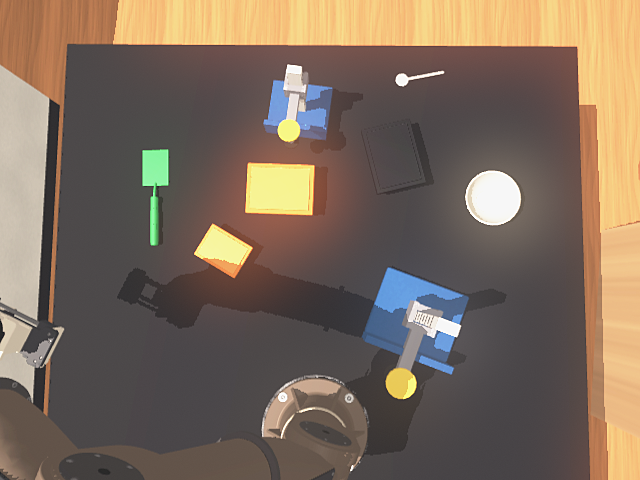

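The top picture shows two gauges: a small one at (297,107) and a large one at (415,333). It also shows an orange container at (279,190), a smaller orange one at (223,252) and a black one at (392,158). The gauge meant is the small one at (297,107), and the container meant is the larger orange one at (279,190). I'll measure both and check them in a crop.

```bash
cat > meas.py <<'E'
from h import *
def lid(n,im,d,box,hz=(0.05,0.07)):
    W=cloud(n,d); x0,y0,x1,y1=box
    hsv=cv2.cvtColor(im,cv2.COLOR_RGB2HSV)
    m=np.zeros((480,640),bool); m[y0:y1,x0:x1]=1
    m&=(hsv[...,0]<35)&(hsv[...,1]>80)&(W[...,2]>hz[0])&(W[...,2]<hz[1])
    return W[m],m
E
python3 - <<'E'
from meas import *
D=np.load('top0.npz');im,d=D['im'],D['d'];W=cloud('top',d)
for nm,b in(('big',(230,150,330,230)),('small',(185,215,265,285))):
    P,m=lid('top',im,d,b,(0.03,0.09))
    r=cv2.minAreaRect((P[:,:2]*1000).astype(np.float32)); print(nm,r,np.percentile(P[:,2],[5,50,95]),len(P))
hsv=cv2.cvtColor(im,cv2.COLOR_RGB2HSV)
bl=(hsv[...,0]>100)&(hsv[...,0]<125)&(hsv[...,1]>100)
for nm,b in(('g1',(255,50,345,150)),('g2',(350,255,480,380))):
    m=np.zeros((480,640),bool);m[b[1]:b[3],b[0]:b[2]]=1
    P=W[m&bl]; print(nm,len(P),np.percentile(P[:,2],[1,10,50,90,99]))
    for lo,hi in((-.01,.03),(.055,.085)):
        Q=P[(P[:,2]>lo)&(P[:,2]<hi)]
        if len(Q)>5: print(lo,hi,len(Q),cv2.minAreaRect((Q[:,:2]*1000).astype(np.float32)),np.median(Q[:,2]))
    y=m&(hsv[...,0]>20)&(hsv[...,0]<35)&(hsv[...,1]>150)&(W[...,2]>.12)
    P=W[y]; r=cv2.minAreaRect((P[:,:2]*1000).astype(np.float32)); print('pad',P.mean(0),r,np.median(P[:,2]))
    P=W[m&(W[...,2]>.235)]
    if len(P)>3:print('coltop',P.mean(0),cv2.minAreaRect((P[:,:2]*1000).astype(np.float32)),len(P))
# table
print(np.nanmedian(W[170:190,190:230,2]))
print('bowl',W[199,493],'spat',W[168,154],W[240,154])
c=np.hstack([cv2.resize(im[50:230,210:350],None,fx=3,fy=3),cv2.resize(np.load('scene0.npz')['im'][210:370,330:500],(574,540))])
save('crop0.png',cv2.resize(c,(780,int(c.shape[0]*780/c.shape[1]))))
E
```

```text
big ((570.6765747070312, 91.40446472167969), (160.7139434814453, 121.1239242553711), 88.09009552001953) [0.05270011 0.05853237 0.06299255] 3361
small ((422.3315734863281, 225.97283935546875), (115.23214721679688, 85.05615997314453), 59.77170181274414) [0.03651487 0.04161897 0.04621727] 1667
g1 1375 [nan nan nan nan nan]
-0.01 0.03 1250 ((795.39013671875, 48.89131546020508), (146.68894958496094, 109.72110748291016), 82.82527923583984) 0.015232526075732215
0.055 0.085 119 ((720.171875, 57.06090545654297), (146.51426696777344, 12.436188697814941), 82.99034881591797) 0.06964036421457906
pad [0.662691   0.05256417 0.18513263] ((660.9176025390625, 60.10834884643555), (19.270835876464844, 45.90569305419922), 12.121417999267578) 0.18437691756977895
coltop [0.77923211 0.04878129 0.24891417] ((781.0225830078125, 49.077110290527344), (29.969696044921875, 17.912017822265625), 80.64845275878906) 164
g2 5061 [nan nan nan nan nan]
-0.01 0.03 4403 ((273.11639404296875, -244.1605682373047), (226.84120178222656, 181.01986694335938), 72.32353973388672) 0.0217159684336307
0.055 0.085 52 ((199.6744384765625, -207.40606689453125), (202.0117645263672, 12.741218566894531), 73.57841491699219) 0.07359347873502357
pad [ 0.15006435 -0.18462165  0.12250756] ((152.90090942382812, -182.7891082763672), (23.95309066772461, 56.78516387939453), 0.6835481524467468) 0.12236195856376464
coltop [ 0.27410647 -0.2304109   0.33011405] ((271.9830627441406, -236.53074645996094), (43.16560745239258, 21.96870231628418), 70.18901824951172) 437
-0.000805849031578096
bowl [ 0.55820075 -0.42947766  0.00669658] spat [0.62944684 0.40967018 0.00432523] [0.44827916 0.39894215 0.01718703]
```

View pics/crop0.png

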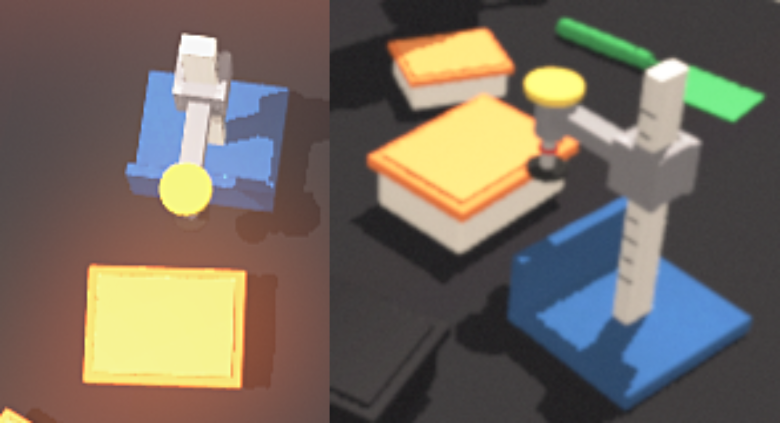

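The enlarged crop confirms the choice. The small blue gauge has a 150 mm fence and a 0.25 m column top, which matches; the other's is 0.33 m. The large orange container's lid is 160x121 mm at 0.058 m, against 115x85 mm for the small one. Next I'll refine the gauge pose.

```bash
cat >> meas.py <<'E'
def ray_at_z(n,u,v,z):
    f,cx,cy,M,t=cam(n); o=-M.T@t; r=M.T@np.array([(u-cx)/f,(v-cy)/f,1]); return o+r*(z-o[2])/r[2]
def ring(n,im,b,h=(20,35),s=120):
    hsv=cv2.cvtColor(im,cv2.COLOR_RGB2HSV); m=np.zeros((480,640),np.uint8)
    m[b[1]:b[3],b[0]:b[2]]=((hsv[...,0]>=h[0])&(hsv[...,0]<=h[1])&(hsv[...,1]>s)&(hsv[...,2]>100))[b[1]:b[3],b[0]:b[2]]
    c=max(cv2.findContours(m,0,2)[0],key=cv2.contourArea)
    return cv2.minEnclosingCircle(c),cv2.fitEllipse(c)
E
python3 - <<'E'
from meas import *
T=np.load('top0.npz')['im'];S=np.load('scene0.npz')['im']
ct,et=ring('top',T,(270,110,310,150)); cs,es=ring('scene',S,(395,230,435,255))
print(ct,et,cs,es)
for z in(.178,.184,.190):
    print(z,ray_at_z('top',*et[0],z),ray_at_z('scene',*es[0],z))
W=cloud('top',np.load('top0.npz')['d']);u,v=map(int,et[0]);print(W[v-4:v+5:2,u-4:u+5:2,2])
# column and fence in gauge frame given yaw -7deg
for a in(-7,-8,-9):
    g=np.radians(a);ex=np.array([np.cos(g),np.sin(g)])
    print(a,np.array([.781,.0491])-.108*ex,np.array([.7202,.0571])-.046*ex)
E
```

```text
((288.4820556640625, 130.09193420410156), 11.187005996704102) ((288.4039611816406, 130.25294494628906), (20.821941375732422, 21.590967178344727), 59.46053695678711) ((414.5, 241.5), 11.768702507019043) ((414.2143249511719, 242.32835388183594), (14.738800048828125, 23.665590286254883), 94.49606323242188)
0.178 [0.67633826 0.06295465 0.178     ] [0.67144092 0.06718359 0.178     ]
0.184 [0.6745628  0.06251575 0.184     ] [0.6770077  0.05932226 0.184     ]
0.19 [0.67278735 0.06207686 0.19      ] [0.68257448 0.05146092 0.19      ]
[[0.18796667 0.18575038 0.18909132 0.1876565  0.18554837]
 [0.18858879 0.18483871 0.1883589  0.1900302  0.18430838]
 [0.18772077 0.18483449 0.18464391 0.18188078 0.1845405 ]
 [0.18820526 0.18858489 0.18799681 0.19027154 0.18650534]
 [0.18539209 0.1840361  0.18207038 0.1829703  0.18833094]]
-7 [0.67380502 0.06226189] [0.67454288 0.06270599]
-8 [0.67405105 0.06413069] [0.67464767 0.06350196]
-9 [0.67432966 0.06599492] [0.67476634 0.06429599]
```

```bash
cat > go.py <<'E'
import sys
from h import *
G=np.array([.6745,.0625]); a=np.radians(-7); E=np.array([[np.cos(a),np.sin(a)],[-np.sin(a),np.cos(a)]]) # world->gauge
def g2w(x,y): return G+E.T@np.array([x,y])
def st():
    s=arm.observe(); Rm=R.from_rotvec(s['ee_rot']); p=s['position']
    yd=np.degrees(np.arctan2(*Rm.as_matrix()[[1,0],1]))
    print('t',round(s['clock'],2),'p',p.round(4),'gauge',(E@(p[:2]-G)).round(4),'yaw_y',yd.round(1),'z',Rm.as_matrix()[:,2].round(3),'F',s['force'].round(1),'w',round(s['width'],2),'q',s['joints'].round(2))
    return p,Rm,yd
def to(target,yaw=None):
    p,Rm,yd=st()
    print('target',np.round(target,4),'tool shift mm',(Rm.inv().apply(np.array(target)-p)*1000).round(1))
    if yaw is not None:
        e=(yaw-yd+90)%180-90; print('turn about tool z deg',round(-e,1))
if __name__=='__main__':
    x,y,z=map(float,sys.argv[1:4]); yaw=float(sys.argv[4]) if len(sys.argv)>4 else None
    w=g2w(x/1000,y/1000); to([*w,z/1000],yaw)
E
python3 go.py -107 135 150 -7
```

```text
t 0.7 p [0.261  0.5679 0.2268] gauge [-0.472   0.4513] yaw_y 65.3 z [ 0.  0. -1.] F [ 0.7 -0.4  0.6] w 1.0 q [-1.24  0.43  0.02  1.57 -0.01  1.13 -0.08]
target [0.5847 0.2095 0.15  ] tool shift mm [-443.8 -190.4   76.8]
turn about tool z deg 72.3
```

```bash
python3 -m pendant '[[[-0.044,-0.019,0.008],[0,0,0],0.06],[[-0.044,-0.019,0.008],[0,0,0],0.06],[[-0.044,-0.019,0.008],[0,0,0],0.06],[[-0.044,-0.019,0.008],[0,0,0],0.06],[[-0.044,-0.019,0.008],[0,0,0],0.06],[[-0.044,-0.019,0.008],[0,0,0],0.06],[[-0.044,-0.019,0.008],[0,0,0],0.06],[[-0.044,-0.019,0.008],[0,0,0],0.06],[[-0.044,-0.019,0.008],[0,0,0],0.06],[[-0.044,-0.019,0.005],[0,0,0],0.06]]'; python3 -m pendant '[[[0,0,0],[0,0,10],0.06],[[0,0,0],[0,0,10],0.06],[[0,0,0],[0,0,10],0.06],[[0,0,0],[0,0,10],0.06],[[0,0,0],[0,0,10],0.06],[[0,0,0],[0,0,10],0.06],[[0,0,0],[0,0,10],0.06],[[0,0,0],[0,0,2.3],0.06],[[0,0,0],[0,0,0],0.06]]';  python3 go.py -107 135 40 -7
```

```text
clock: 1.95
position: [0.5823, 0.2103, 0.1494]
ee_rot: [-0.671, -3.069, -0.0]
force: [0.3, 0.7, -0.0]
width: 0.654
clock: 3.08
position: [0.5814, 0.2116, 0.1497]
ee_rot: [2.349, 2.085, -0.0]
force: [-0.3, -0.5, -0.8]
width: 0.653
t 3.08 p [0.5814 0.2116 0.1497] gauge [-0.1106  0.1367] yaw_y -6.8 z [ 0. -0. -1.] F [-0.3 -0.5 -0.8] w 0.65 q [-0.74  0.52  0.45  1.71 -0.26  0.98 -0.31]
target [0.5847 0.2095 0.04  ] tool shift mm [ -1.7   3.6 109.7]
turn about tool z deg 0.2
```

```bash
python3 -m pendant '[[[0,0,0.04],[0,0,0],0.06],[[0,0,0.04],[0,0,0],0.06],[[0,0,0.03],[0,0,0],0.06],[[0,0,0],[0,0,0],0.06]]';  python3 - <<'E'
from go import *
st()
a,_=arm.get_image('top');b,_=arm.get_image('scene')
save('p1.png',np.hstack([cv2.resize(a[60:300,130:370],(400,400)),cv2.resize(b[180:380,300:500],(400,400))]))
E
```

```text
clock: 3.58
position: [0.5798, 0.2109, 0.0378]
ee_rot: [-2.349, -2.083, 0.006]
force: [0.1, -0.8, 0.2]
width: 0.655
t 3.58 p [0.5798 0.2109 0.0378] gauge [-0.1121  0.1357] yaw_y -6.9 z [-0.004 -0.002 -1.   ] F [ 0.1 -0.8  0.2] w 0.65 q [-0.69  0.65  0.39  1.8  -0.34  0.76 -0.25]
```

View pics/p1.png

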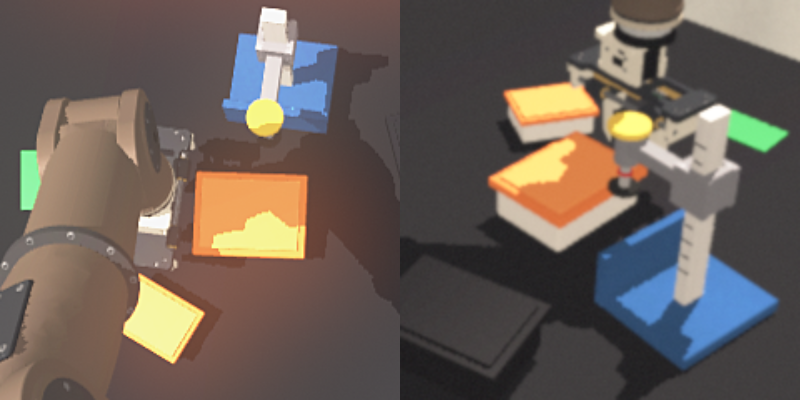

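The container is untouched and the gripper is down beside its +y side. The top picture shows the fingers at about crop (170,200), clear of the small container. Next comes the sideways push.

```bash
python3 -m pendant '[[[-0.008,0,0],[0,0,0],0.06],[[-0.008,0,0],[0,0,0],0.06],[[-0.006,0,0],[0,0,0],0.06],[[-0.005,0,0],[0,0,0],0.06],[[-0.005,0,0],[0,0,0],0.06],[[-0.005,0,0],[0,0,0],0.06],[[-0.005,0,0],[0,0,0],0.06],[[-0.004,0,0],[0,0,0],0.06],[[0,0,0],[0,0,0],0.06]]';  python3 - <<'E'
from go import *
from meas import *
st()
a,d=arm.get_image('top')
P,m=lid('top',a,d,(230,150,340,230),(.04,.075))
r=cv2.minAreaRect((P[:,:2]*1000).astype(np.float32)); print(r,E@(np.array(r[0])/1000-G))
save('p2.png',cv2.resize(a[60:300,130:370],(500,500)))
E
```

```text
clock: 4.8
position: [0.5755, 0.165, 0.0396]
ee_rot: [2.354, 2.081, -0.001]
force: [0.5, -0.6, 0.3]
width: 0.659
t 4.8 p [0.5755 0.165  0.0396] gauge [-0.1107  0.0897] yaw_y -7.0 z [-0.001 -0.001 -1.   ] F [ 0.5 -0.6  0.3] w 0.66 q [-0.63  0.63  0.38  1.85 -0.33  0.73 -0.19]
((562.2132568359375, 73.5608139038086), (158.7519073486328, 121.12982177734375), 83.72412872314453) [-0.11279775 -0.00270594]
```

View pics/p2.png

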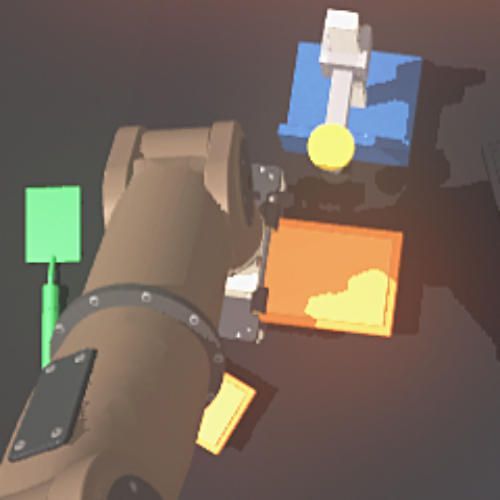

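The container is now at gauge y of about -2 mm and is square to the gauge. I'll retreat, go round to the front and turn.

```bash
python3 -m pendant '[[[0.025,0,0],[0,0,0],0.06],[[0,0,-0.05],[0,0,0],0.06],[[0,0,-0.05],[0,0,0],0.06],[[0,-0.05,0],[0,0,0],0.08],[[0,-0.05,0],[0,0,0],0.08],[[-0.057,-0.01,0],[0,0,0],0.08],[[-0.057,0,0],[0,0,0],0.08],[[0,0,0],[0,0,0],0.08]]'; python3 -m pendant '[[[0,0,0],[0,0,-10],0.08],[[0,0,0],[0,0,-10],0.08],[[0,0,0],[0,0,-10],0.08],[[0,0,0],[0,0,-10],0.08],[[0,0,0],[0,0,-10],0.08],[[0,0,0],[0,0,-10],0.08],[[0,0,0],[0,0,-10],0.08],[[0,0,0],[0,0,-10],0.08],[[0,0,0],[0,0,-10],0.08],[[0,0,0],[0,0,0],0.08]]'; python3 go.py -215 0 40 83
```

```text
clock: 5.85
position: [0.455, 0.0879, 0.14]
ee_rot: [-2.358, -2.076, 0.001]
force: [-0.1, 1.5, 0.6]
width: 0.87
clock: 7.1
position: [0.4561, 0.0923, 0.1396]
ee_rot: [-0.191, -3.135, -0.001]
force: [-0.0, 0.2, 0.1]
width: 0.871
t 7.1 p [0.4561 0.0923 0.1396] gauge [-0.2205  0.003 ] yaw_y 83.0 z [-0.     0.001 -1.   ] F [-0.   0.2  0.1] w 0.87 q [-0.43  0.28  0.14  2.07 -0.06  0.8   1.19]
target [0.4611 0.0887 0.04  ] tool shift mm [-5.5 -3.  99.6]
turn about tool z deg 0.0
```

```bash
python3 -m pendant '[[[-0.006,-0.005,0.02],[0,0,0],0.06],[[0,0,0.04],[0,0,0],0.06],[[0,0,0.04],[0,0,0],0.06],[[0,0,0],[0,0,0],0.06]]'; python3 -m pendant '[[[-0.010,0,0],[0,0,0],0.06],[[-0.010,0,0],[0,0,0],0.06],[[-0.008,0,0],[0,0,0],0.06],[[-0.007,0,0],[0,0,0],0.06],[[-0.007,0,0],[0,0,0],0.06],[[-0.007,0,0],[0,0,0],0.06],[[-0.007,0,0],[0,0,0],0.06],[[-0.007,0,0],[0,0,0],0.06],[[-0.007,0,0],[0,0,0],0.06],[[0,0,0],[0,0,0],0.06]]'; python3 - <<'E'
from go import *
from meas import *
st()
a,d=arm.get_image('top');b,_=arm.get_image('scene')
P,m=lid('top',a,d,(230,120,340,230),(.04,.075))
r=cv2.minAreaRect((P[:,:2]*1000).astype(np.float32)); print(r,E@(np.array(r[0])/1000-G))
save('p3.png',np.hstack([cv2.resize(a[60:300,180:420],(400,400)),cv2.resize(b[180:380,300:500],(400,400))]))
E
```

```text
clock: 7.6
position: [0.4593, 0.0854, 0.0378]
ee_rot: [-0.196, -3.13, 0.003]
force: [-0.4, 0.4, 1.0]
width: 0.654
clock: 8.85
position: [0.532, 0.0765, 0.0398]
ee_rot: [0.192, 3.134, 0.0]
force: [0.1, -0.2, 0.1]
width: 0.652
t 8.85 p [0.532  0.0765 0.0398] gauge [-0.1432 -0.0035] yaw_y 83.0 z [ 0.002  0.    -1.   ] F [ 0.1 -0.2  0.1] w 0.65 q [-0.33  0.53  0.12  1.99 -0.1   0.63  1.3 ]
((650.1990966796875, 40.568756103515625), (172.30477905273438, 99.9326400756836), 49.95591354370117) [-0.02144702 -0.02472931]
```

View pics/p3.png

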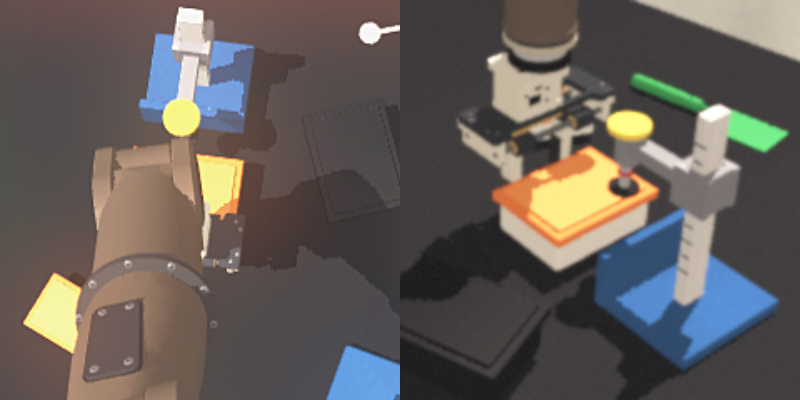

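The container slides flat, with the fingers on its front side. About 54 mm remain, so I'll finish in smaller steps.

```bash
python3 -m pendant '[[[-0.007,0,0],[0,0,0],0.06],[[-0.007,0,0],[0,0,0],0.06],[[-0.007,0,0],[0,0,0],0.06],[[-0.007,0,0],[0,0,0],0.06],[[-0.006,0,0],[0,0,0],0.06],[[-0.005,0,0],[0,0,0],0.06],[[-0.004,0,0],[0,0,0],0.06],[[-0.003,0,0],[0,0,0],0.06],[[0,0,0],[0,0,0],0.06]]'; python3 go.py -89 0 40 83;  python3 -m pendant '[[[-0.002,0,0],[0,0,0],0.06],[[-0.002,0,0],[0,0,0],0.06],[[0,0,0],[0,0,0],0.06]]'; python3 go.py -89 0 40 83
```

```text
clock: 10.07
position: [0.5769, 0.071, 0.0398]
ee_rot: [0.192, 3.135, 0.0]
force: [0.5, -1.1, -0.5]
width: 0.653
t 10.07 p [0.5769 0.071  0.0398] gauge [-0.0979 -0.0034] yaw_y 83.0 z [ 0.001  0.    -1.   ] F [ 0.5 -1.1 -0.5] w 0.65 q [-0.3   0.58  0.12  1.88 -0.11  0.69  1.33]
target [0.5862 0.0733 0.04  ] tool shift mm [-8.9  3.4 -0.2]
turn about tool z deg 0.0
clock: 10.45
position: [0.5805, 0.0706, 0.0398]
ee_rot: [0.191, 3.135, 0.0]
force: [-1.4, 0.8, 1.1]
width: 0.653
t 10.45 p [0.5805 0.0706 0.0398] gauge [-0.0943 -0.0034] yaw_y 83.0 z [ 0.  0. -1.] F [-1.4  0.8  1.1] w 0.65 q [-0.3   0.58  0.12  1.87 -0.11  0.7   1.33]
target [0.5862 0.0733 0.04  ] tool shift mm [-5.3  3.4 -0.2]
turn about tool z deg 0.0
```

```bash
for i in 1 2; do python3 -m pendant '[[[-0.002,0,0],[0,0,0],0.06],[[0,0,0],[0,0,0],0.06]]'; done;  python3 go.py -89 0 40 83;  python3 - <<'E'
from go import *
b,_=arm.get_image('scene')
save('p4.png',cv2.resize(b[200:380,340:520],(600,600)))
E
```

```text
clock: 10.7
position: [0.5826, 0.0703, 0.0397]
ee_rot: [0.191, 3.135, 0.0]
force: [-1.5, 0.1, 0.9]
width: 0.654
clock: 10.95
position: [0.5846, 0.0701, 0.0397]
ee_rot: [0.191, 3.135, 0.0]
force: [-1.1, 0.4, -0.6]
width: 0.652
t 10.95 p [0.5846 0.0701 0.0397] gauge [-0.0902 -0.0034] yaw_y 83.0 z [ 0.  0. -1.] F [-1.1  0.4 -0.6] w 0.65 q [-0.3   0.59  0.12  1.86 -0.11  0.7   1.34]
target [0.5862 0.0733 0.04  ] tool shift mm [-1.2  3.4 -0.3]
turn about tool z deg 0.0
```

View pics/p4.png

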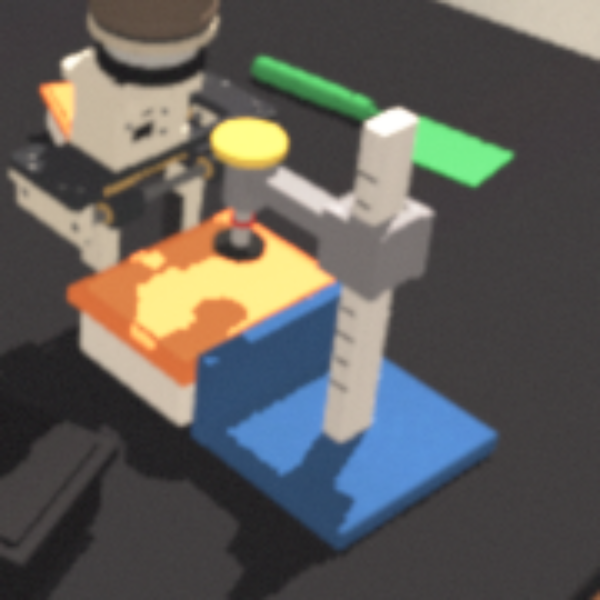

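The container sits right at the fence: its lid edge is close to the fence top from (195,355) to (340,285). I'll push in 1 to 2 mm steps until the force rises.

```bash
for i in 1 2 3 4; do python3 -m pendant '[[[-0.001,0,0],[0,0,0],0.06],[[0,0,0],[0,0,0],0.06]]' | egrep 'pos|force'; done
```

```text
position: [0.5853, 0.07, 0.0397]
force: [-2.8, 0.0, 0.0]
position: [0.5857, 0.0699, 0.0397]
force: [-4.5, -0.1, 3.3]
position: [0.5857, 0.0699, 0.0395]
force: [-8.3, 0.6, 4.9]
position: [0.5858, 0.0699, 0.0394]
force: [-10.8, 0.8, 7.2]
```

The TCP stalls at x = 0.5858 and the force climbs to 11 N, so the container is seated. I'll back off, look straight down and measure.

```bash
python3 -m pendant '[[[0.006,0,0],[0,0,0],0.06],[[0.02,0,0],[0,0,0],0.06],[[0.04,0,0],[0,0,0],0.06],[[0.02,0,-0.04],[0,0,0],0.04],[[0,0,-0.06],[0,0,0],0.02],[[0,0,-0.06],[0,0,0],0],[[0.05,0,-0.02],[0,0,0],0],[[0.05,0,0],[0,0,0],0],[[0,0,0],[0,0,0],0]]'; python3 - <<'E'
from go import *
from meas import *
st()
a,d=arm.get_image('top');b,e=arm.get_image('scene')
np.savez('t5.npz',im=a,d=d);np.savez('s5.npz',im=b,d=e)
P,m=lid('top',a,d,(230,120,340,230),(.04,.075))
r=cv2.minAreaRect((P[:,:2]*1000).astype(np.float32)); print('top',r,E@(np.array(r[0])/1000-G))
P,m=lid('scene',b,e,(340,220,450,330),(.04,.075))
r=cv2.minAreaRect((P[:,:2]*1000).astype(np.float32)); print('scene',r,E@(np.array(r[0])/1000-G))
save('p5.png',np.hstack([cv2.resize(a[60:260,200:400],(400,400)),cv2.resize(b[200:380,340:520],(400,400))]))
E
```

```text
clock: 13.12
position: [0.4014, 0.0926, 0.2203]
ee_rot: [0.189, 3.135, 0.002]
force: [0.6, -0.2, 0.1]
width: 0.052
t 13.12 p [0.4014 0.0926 0.2203] gauge [-0.2747 -0.0034] yaw_y 83.1 z [ 0.001  0.001 -1.   ] F [ 0.6 -0.2  0.1] w 0.05 q [-0.48  0.09  0.13  2.07 -0.01  0.98  1.11]
top ((658.264892578125, 61.6898078918457), (160.3758544921875, 130.83038330078125), 82.99950408935547) [-0.01601536 -0.00278271]
scene ((549.0415649414062, 111.7806396484375), (179.736328125, 408.3477783203125), 60.84502410888672) [-0.13052909  0.03362377]
```

View pics/p5.png

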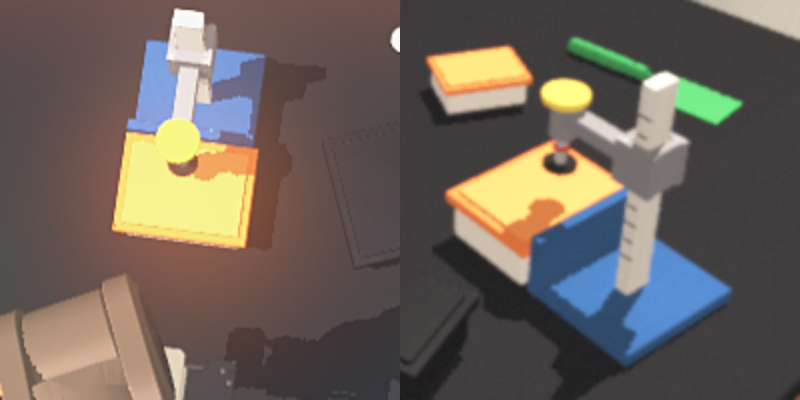

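Both views show the lid flush against the fence and square: gauge y is -3 mm and the lid's long side lies at 83.0°, matching the fence. Next I'll go above the pad.

```bash
python3 -m pendant '[[[-0.05,0,0],[0,0,0],0],[[-0.05,0,0],[0,0,0],0],[[-0.05,0.001,0],[0,0,0],0],[[-0.05,0.001,0],[0,0,0],0],[[-0.04,0.001,0],[0,0,0],0],[[-0.032,0,0],[0,0,0],0],[[0,0,0],[0,0,0],0]]'; python3 go.py 0 0 190 83; python3 - <<'E'
from go import *
b,_=arm.get_image('scene')
save('p6.png',cv2.resize(b[180:360,340:520],(600,600)))
E
```

```text
clock: 14.1
position: [0.6768, 0.0606, 0.2182]
ee_rot: [0.194, 3.135, -0.003]
force: [-0.0, -0.6, 0.5]
width: 0.003
t 14.1 p [0.6768 0.0606 0.2182] gauge [ 0.0025 -0.0016] yaw_y 82.9 z [ 0.001 -0.002 -1.   ] F [-0.  -0.6  0.5] w 0.0 q [-0.3   0.53  0.21  1.45 -0.11  1.17  1.37]
target [0.6745 0.0625 0.19  ] tool shift mm [ 2.5  1.7 28.2]
turn about tool z deg -0.1
```

View pics/p6.png

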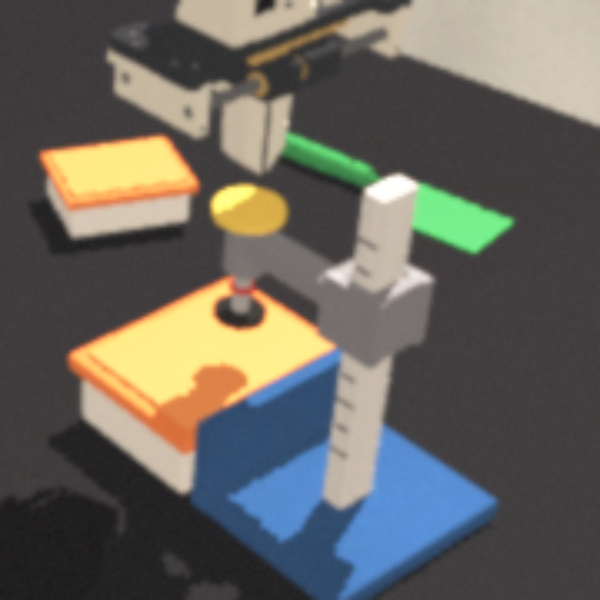

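The fingertips are centred above the pad (fingertip at crop (260,165), pad at (250,208)). I'll descend to contact.

```bash
python3 -m pendant '[[[0.002,0.002,0.01],[0,0,0],0],[[0,0,0.01],[0,0,0],0],[[0,0,0.005],[0,0,0],0],[[0,0,0],[0,0,0],0]]' | egrep 'pos|force'; for i in 1 2 3 4 5 6; do python3 -m pendant '[[[0,0,0.002],[0,0,0],0],[[0,0,0],[0,0,0],0]]' | egrep 'pos|force'; done
```

```text
position: [0.6718, 0.0644, 0.1943]
force: [-0.2, -0.6, -0.3]
position: [0.6723, 0.0643, 0.1929]
force: [-0.3, 0.4, -0.7]
position: [0.6722, 0.0643, 0.1906]
force: [-0.2, -0.4, -0.4]
position: [0.6721, 0.0644, 0.1886]
force: [-0.5, -0.4, 0.1]
position: [0.6723, 0.0644, 0.1869]
force: [0.6, -0.4, 2.7]
position: [0.6724, 0.0644, 0.1851]
force: [-1.3, -0.0, 4.1]
position: [0.6724, 0.0644, 0.1831]
force: [-1.1, 0.1, 4.5]
```

Contact is at about 0.187 (slide about 0.099), and the carriage follows at about 5 N. I'll continue towards a pad height of 0.135.

```bash
python3 -m pendant '[[[0,0,0.004],[0,0,0],0],[[0,0,0.004],[0,0,0],0],[[0,0,0.004],[0,0,0],0],[[0,0,0.004],[0,0,0],0],[[0,0,0.004],[0,0,0],0],[[0,0,0.004],[0,0,0],0],[[0,0,0.004],[0,0,0],0],[[0,0,0.002],[0,0,0],0],[[0,0,0],[0,0,0],0]]' | egrep 'pos|force'; for i in 1 2 3 4 ; do python3 -m pendant '[[[0,0,0.002],[0,0,0],0],[[0,0,0],[0,0,0],0]]' | egrep 'pos|force'; done;python3 - <<'E'
from go import *
b,_=arm.get_image('scene')
save('p7.png',cv2.resize(b[200:350,360:510],(600,600)))
E
```

```text
position: [0.6724, 0.0644, 0.1528]
force: [-0.1, 0.5, 3.5]
position: [0.6724, 0.0644, 0.1509]
force: [-0.1, -0.8, 4.2]
position: [0.6724, 0.0643, 0.1489]
force: [-1.4, -0.8, 3.3]
position: [0.6724, 0.0644, 0.147]
force: [-0.4, 0.4, 5.3]
position: [0.6724, 0.0644, 0.1451]
force: [-1.6, -0.4, 7.2]
```

View pics/p7.png

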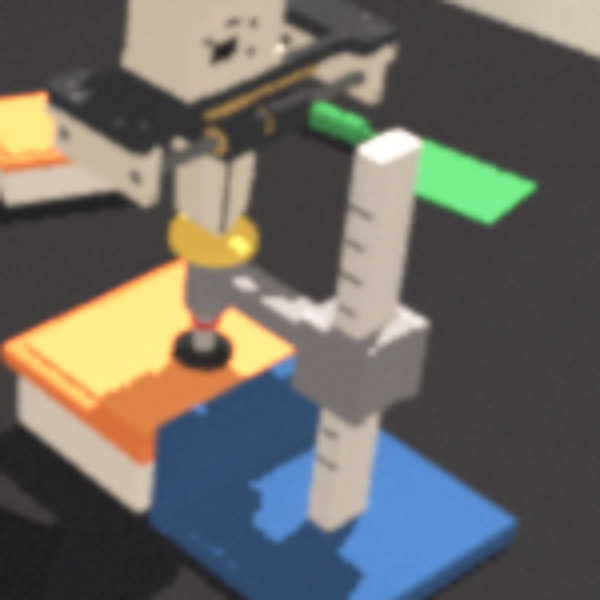

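The foot meets the lid near a pad height of 0.148, where the force rises as predicted. I'll go another 10 to 11 mm.

```bash
for i in 1 2 3 4 5; do python3 -m pendant '[[[0,0,0.002],[0,0,0],0],[[0,0,0],[0,0,0],0]]' | egrep 'pos|force'; done;python3 - <<'E'
from go import *
b,d=arm.get_image('scene')
save('p8.png',cv2.resize(b[230:310,380:460],(600,600),interpolation=cv2.INTER_CUBIC))
E
```

```text
position: [0.6724, 0.0644, 0.1431]
force: [-0.9, 0.3, 5.6]
position: [0.6724, 0.0644, 0.1411]
force: [-2.0, -0.2, 7.1]
position: [0.6724, 0.0644, 0.1391]
force: [-1.6, -0.3, 6.5]
position: [0.6724, 0.0644, 0.1372]
force: [-1.5, -0.2, 6.9]
position: [0.6724, 0.0643, 0.1352]
force: [-1.1, 0.1, 6.3]
```

View pics/p8.png

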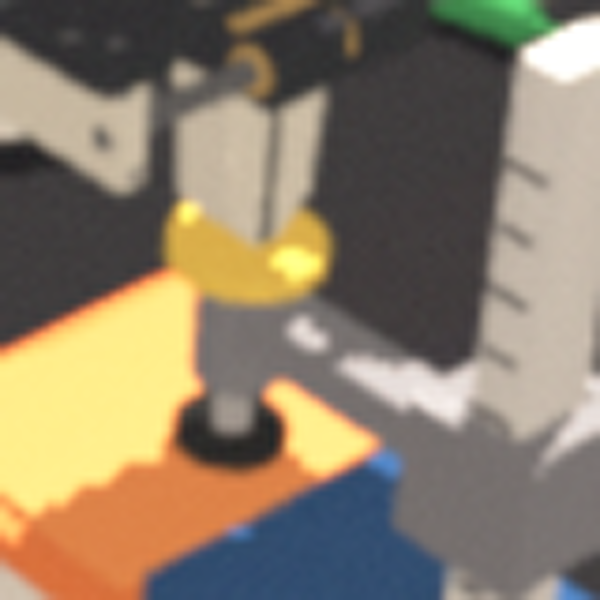

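The red ring has just vanished into the sleeve, with its lower edge at crop (230,400), so the stroke is about 13 mm. I'll lift off and verify.

```bash
python3 -m pendant '[[[0,0,-0.002],[0,0,0],0],[[0,0,-0.005],[0,0,0],0],[[0,0,-0.02],[0,0,0],0],[[0,0,-0.04],[0,0,0],0],[[0,0,-0.05],[0,0,0],0],[[0.06,0,0],[0,0,0],0],[[0.06,0,0],[0,0,0],0],[[0.06,0,0],[0,0,0],0],[[0.06,0,0],[0,0,0],0],[[0,0,0],[0,0,0],0]]'; python3 - <<'E'
from go import *
from meas import *
st()
a,d=arm.get_image('top');b,e=arm.get_image('scene')
P,m=lid('top',a,d,(230,120,340,230),(.04,.075))
r=cv2.minAreaRect((P[:,:2]*1000).astype(np.float32)); print('top',r,E@(np.array(r[0])/1000-G))
ct,et=ring('top',a,(270,110,310,150)) if 0 else (None,None)
cs,es=ring('scene',b,(395,235,435,275)); print(es)
for z in(.129,.135,.141): print(z,ray_at_z('scene',*es[0],z), proj('scene',[.6745,.0625,z]))
W=cloud('scene',e);u,v=map(int,es[0]);print('pad z',np.nanmedian(W[v-3:v+4,u-5:u+6,2]))
u,v=map(int,proj('top',[.6745,.0625,.135]));print('pad z top',np.nanmedian(cloud('top',d)[v-5:v+6,u-5:u+6,2]))
save('p9.png',np.hstack([cv2.resize(a[80:220,220:360],(390,390)),cv2.resize(b[230:310,380:460],(390,390),interpolation=cv2.INTER_CUBIC)]))
E
```

```text
clock: 20.88
position: [0.4297, 0.0938, 0.2517]
ee_rot: [-0.187, -3.134, -0.001]
force: [0.3, -0.4, 0.1]
width: 0.002
t 20.88 p [0.4297 0.0938 0.2517] gauge [-0.2468  0.0013] yaw_y 83.2 z [-0.002  0.001 -1.   ] F [ 0.3 -0.4  0.1] w 0.0 q [-0.48  0.1   0.16  1.97 -0.02  1.07  1.14]
top ((654.40966796875, 62.09938430786133), (160.04408264160156, 122.53536224365234), 82.99102020263672) [-0.01989176 -0.00284603]
((410.5129089355469, 263.5997009277344), (16.76943588256836, 27.335235595703125), 74.14360046386719)
0.129 [0.67505145 0.05546999 0.129     ] (np.float64(412.30274713077506), np.float64(262.2301997696552))
0.135 [0.68014585 0.04833941 0.135     ] (np.float64(412.5053616203641), np.float64(260.0055743247065))
0.141 [0.68524025 0.04120884 0.141     ] (np.float64(412.70916647500906), np.float64(257.7678791511437))
pad z 0.1340030667225201
pad z top 0.1346277080201067
```

View pics/p9.png

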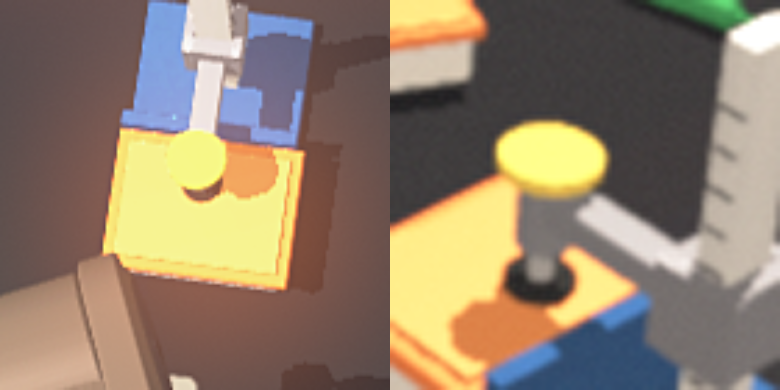

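The pad reads 0.134 m in both cameras, which gives a stroke of about 13.7 mm. The container is at gauge (-19.9, -2.8) mm and square. Everything agrees, so I'm handing in.

```bash
python3 -c "
from cell import arm
print(arm.sign_off())"
```

```text
the job is handed in; nothing more can be done
None
```

The job is done and handed in at about 21 s of the 56 s allowed. The container sits against the small gauge's fence, and the gauge is left with its foot pressed on the lid.

- **Container:** I pushed the larger orange container sideways to centre it, then back along the cart with open fingers until the force rose to about 11 N. My last measurement put it at x = -19.9 mm and y = -2.8 mm in the gauge frame, square to the fence within measurement error.
- **Gauge:** I pressed the pad down with shut fingers at no more than about 7 N, then backed away. The pad reads 0.134 to 0.135 m in both cameras, so the stem is about 13.7 mm into the sleeve. The red ring has just gone into the sleeve, as it should near 13 mm.
- **Check that disagreed:** finding the pad's centre from its yellow colour in the last scene picture gave a sideways error of about 14 mm. I put that down to orange lid pixels in the mask and relied on the depth readings instead.
- **Bystanders:** nothing in the pictures suggested the bowl or spatula had moved, and the arm stayed clear of both. I did not measure them again at the end.

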